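# Pack the carving kit tray, tall piece last

### The job

Pack the divided black tray for the next carving job: lay the wax pen from its sloping rest flat in the wide lane in the middle of the tray, and stand the blue wax block on its long edge, as it stands now, in one of the two short cells. Only when both are in, stand the beaker upright in the other short cell, because it is the tall one and would bar the way to the rest. Leave the tray where it is and do not knock over or push about the talc jar beside it.

Things in the scene. Friction and masses are not known exactly. Their poses are not given: they have to be found in the camera images.
- kit_tray: loose divided black acrylic tray (0.62 kg), 200 x 189 mm, walls 52 mm high. Origin: centre of underside; own x points to the robot's left, own y towards the robot; floor at z = 3 mm. Dividers 2 mm thick, 42 to 45 mm high, along x at y = -50 and +20 mm, and at x = 0 for y over +20, make a narrow lane at the back (a dust brush lies in it and stays), a wide middle lane and two short cells in front
- lane_mid (a point): middle of the floor of the tray's wide middle lane, which measures 194 mm along the tray's x and 68 mm along its y; axes as the tray's
- cell_right (a point): middle of the floor of the tray's right-hand short cell (-x end); 96 mm along the tray's x, 71 mm along its y; axes as the tray's
- cell_left (a point): middle of the floor of the tray's left-hand short cell (+x end); same size; axes as the tray's
- wax_pen: pen, 157 mm long, wooden handle wound with yellow, thin metal tip; starts in the rest. Origin: mid-length, at its underside; own y points to the tip, own z up when it lies flat; its axis runs 11 mm above the origin. Handle y -78 to +44 mm, 18 to 22 mm thick (18 where gripped, at y -40 to +40); neck and tip y +44 to +78. About 55 g, balances near y = -15 mm
- pen_rest: sloping pen rest fixed to the bench: grey base 54 x 126 mm, two steel forks open at the top. Origin: centre of underside; own y runs along the pen to its tip. Holds the pen at 35 degrees, tip low at +y, handle end high (115 mm) at -y. Forks stand at pen y = +45 to +50 and -58 mm; between them the handle is free on both sides. Lift the pen out along its own z
- wax_block: plain block of hard blue wax, 75 x 50 x 28 mm, standing on a 75 x 28 mm long edge, so 50 mm high; about 90 g. Origin: centre of one of the large 75 x 50 faces; own z runs through the 28 mm thickness (level), own y along the 75 mm (level), own x is vertical
- block_mid (a point): middle of the wax block (same axes as the block)
- beaker: empty milky plastic beaker, tapering, 88 mm high, 61 mm across at the top and 57 mm at the foot, standing upright. Origin: centre of its underside; z up
- talc_jar: bystander: white screw-lid jar with blue lid, 39 mm across, 62 mm high, to the right of the tray. Origin: centre of its underside

How it is judged:
By the outcome, as a careful person would: the job done as asked, in the order asked, and still so for the second after the job is handed in, with the robot touching nothing.
It also fails if it takes over 72 s, if anything falls off the work surface, if the arm or the gripper's body presses on something with over 40 N, if the wrist force passes 120 N, or if a joint passes its speed limit or range.

### The arm

A 6-joint arm with a two-finger parallel gripper is mounted at the origin on a cart in front of the work surface, level with it; the furniture and walls round the work are solid. World frame = base frame: x ahead of the robot, y to its left, z up, the work surface at z = 0. Lengths are in m, angles in rad, forces in N, time in s.
With the tool pointing down it reaches from about 0.3 to 0.875 m from the base axis. Payload 6.4 kg.
Tool frame: the origin (TCP) lies midway between the tips of the shut fingers; the grasp point (between the pads) lies 19 mm behind it; z points along the fingers, y is the direction in which the jaws open and shut (so a half turn about z gives the same grasp; the last joint's range is limited). The gripper opens to 85 mm and grips with 20 to 120 N. Pads are 22 mm wide; open, the fingers measure 114 mm over their backs; the gripper's body (76 mm by 85 mm) begins 54 mm behind the grasp point. The pads swing forward as they close: fully open they stand 13 mm farther back than shut.
Start: joints at [0.943, 0.181, 1.607, -0, 1.354, -0.206], TCP at [0.235, 0.525, 0.231] pointing down, gripper open.
Joint ranges: [-2.99, 2.99], [-0.89, 2.07], [0.3, 2.58], [-1.14, 4.28], [0, 2.63], [-3.12, 3.12]. Speed limits (rad/s): [2.57, 2.57, 3.01, 3.14, 3.14, 3.14].

### API

Orientations are given as a unit quaternion [w, x, y, z].
In Python, from bench import ctrl, optics, ticket gives the robot as it stands. The module is installed in compiled form; this text tells all that it offers.
- The arm moves only by the tool step_arm, never from a script. Its argument "targets" is text: rows parted by semicolons, each of 6 numbers parted by spaces: the shift along the tool's x, y, z in mm, then the turn, a rotation vector about the tool's x, y, z in rad. In form: dx dy dz rx ry rz; .... A call has 1 to 8 rows; each row is the pose to reach, as a shift and turn from the pose commanded when the call began, along the tool's axes at that moment; what a row does not reach only later rows make up. A row lasts 1/8 s, in which the tool goes at most 62.5 mm and 10.7 degrees, less where a joint would pass 70% of its speed; a pose out of reach is approached as far as the arm can. A call with a gripper value outside its range is refused whole. "grip" is the opening in per cent of the stroke, from 0 (shut) to 100 (fully open), set as the call begins (left out, the last holds). The fingers move at their own pace and stop on an object; the grip force is fixed at half the most. Time passes only in rows, so rows that repeat a pose let the fingers close. It gives the time, the measured TCP pose, the force and the opening at its end, in the units of the state.
- ctrl.get_obs(): the state, without advancing time (a new reading comes with each control period).
- optics.camera(name): name is "scene" or "top" or "wrist"; returns a dict with "image" (480x640x3 uint8, red, green, blue), "mtx" (3x3 intrinsics, pixels), "xyz" and "orientation" of the camera in the world. Camera axes: x right, y up, looking along -z (the intrinsics and any distortion apply to the point x, -y, -z); pixel columns grow to the right and rows downward; lengths in m; the calibration is good to about 2 mm. A picture is of the moment at which its call begins. There is no depth.
- ticket.hand_in(): hands the job in, once; it reports no verdict.
The state is a dict: "time_s": time; "q": joint angles; "dq": joint speeds; "joint_efforts": joint torques, N m; "eef_pos": TCP position; "eef_rot": TCP orientation; "wrist_force": force on the tool from outside, world axes, zero at the start; "torque": the same for the moment, N m; "opening": opening from 0.0 (shut) to 1.0 (fully open).
Only numpy, scipy, OpenCV 4.12 (cv2) and the standard library are available. Lean on these libraries where they do the work, as an engineer would, in place of code of your own. Each camera call takes 0.05 s, during which the arm holds its last target.

## Working session

There is one attempt and no reset: what is moved stays moved. The work goes in short steps, Python scripts to look and compute and a tool call to move; the robot and the scene stay as the last step left them, time stands still between calls to the robot, and variables do not carry over. Pictures are saved under pics/ and viewed, and the job is handed in when it is done.

Besides the shell and the picture viewer there is one more tool, called after ">>>" by a JSON object that holds its "name" and its "arguments". step_arm: Moves the arm, as the interface text tells. Its arguments: {"type":"object","properties":{"targets":{"type":"string"},"grip":{"type":"number"}},"required":["targets"]}

```bash
mkdir -p pics; ls; python3 - <<'E'
from bench import ctrl, optics
import cv2
o=ctrl.get_obs(); print(o)
for n in ["scene","top","wrist"]:
    c=optics.camera(n); cv2.imwrite(f"pics/{n}0.png",c["image"][:,:,::-1]); print(n,c["mtx"].tolist(),c["xyz"],c["orientation"],[k for k in c])
E
```

```text
pics
{'time_s': 0.0, 'q': array([ 9.42708689e-01,  1.81564857e-01,  1.60800202e+00,  2.00957713e-05,
        1.35379822e+00, -2.06321179e-01]), 'dq': array([ 1.77953666e-04, -3.58237313e-04, -6.01293264e-04, -5.11000331e-04,
       -1.00758659e-03,  3.98063011e-06]), 'joint_efforts': array([-6.46480039e-04, -4.44891644e+01, -3.51330721e+01, -4.01135321e-04,
        9.48612549e-03,  3.00013403e-05]), 'eef_pos': array([0.23504865, 0.52416154, 0.23037365]), 'eef_rot': array([-3.68072799e-04,  2.09325686e-01,  9.77845577e-01, -8.06234235e-04]), 'wrist_force': array([-0.58680868, -0.6890648 ,  0.2756704 ]), 'torque': array([-0.0382748 ,  0.06999296, -0.02589812]), 'opening': 1.002427254513912}
scene [[477.7539737380734, 0.0, 322.1287353785674], [0.0, 477.7539737380734, 243.52285478487647], [0.0, 0.0, 1.0]] [ 0.18389248 -0.39324539  0.7155184 ] [ 0.88756325  0.33462417 -0.10832289 -0.29753033] ['image', 'mtx', 'xyz', 'orientation']
top [[482.93657531225, 0.0, 323.24367110162626], [0.0, 482.93657531225, 244.76745308907175], [0.0, 0.0, 1.0]] [0.44010248 0.0448985  0.91237055] [ 0.71566069  0.03956396 -0.04555072 -0.69583734] ['image', 'mtx', 'xyz', 'orientation']
wrist [[332.98277166076633, 0.0, 324.0671242264194], [0.0, 332.98277166076633, 237.5119626785866], [0.0, 0.0, 1.0]] [0.17117481 0.55313423 0.37263193] [ 0.83128934 -0.11707306 -0.07431022  0.53826566] ['image', 'mtx', 'xyz', 'orientation']
```

View pics/scene0.png

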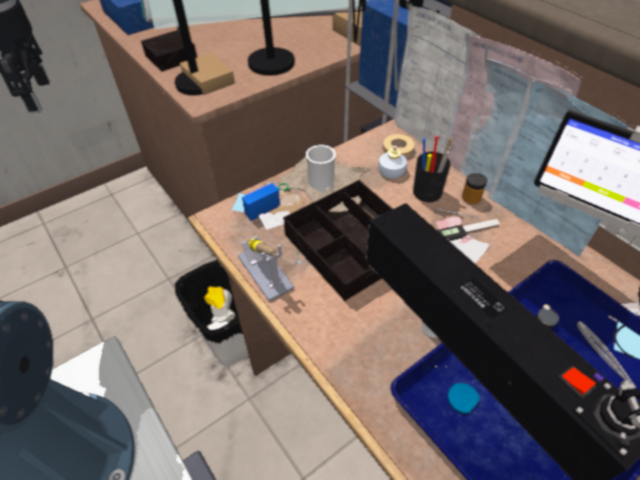

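View pics/top0.png

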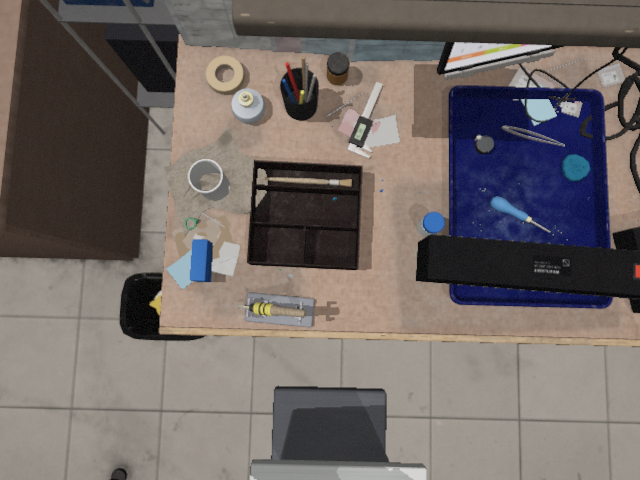

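View pics/wrist0.png

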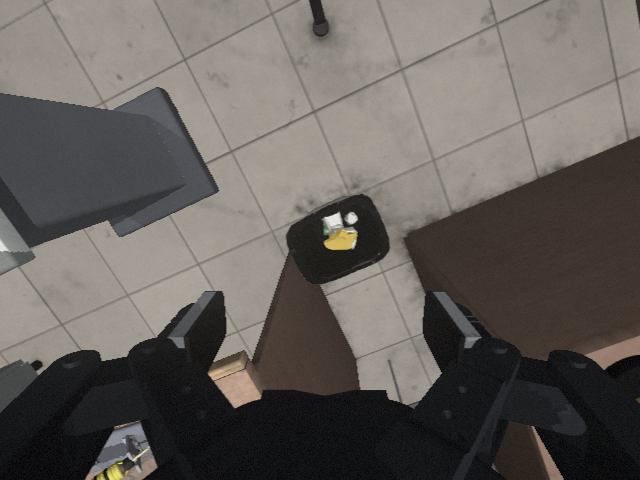

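```bash
cat > h.py <<'E'
import numpy as np, cv2, sys
from scipy.spatial.transform import Rotation as R
def rot(q): return R.from_quat([q[1],q[2],q[3],q[0]])
class Cam:
    def __init__(s,c):
        s.K=np.array(c["mtx"]);s.t=np.array(c["xyz"]);s.R=rot(c["orientation"]).as_matrix();s.im=c["image"][:,:,::-1].copy()
    def ray(s,u,v):
        d=np.linalg.inv(s.K)@[u,v,1]; return s.R@(d*[1,-1,-1])
    def at(s,u,v,z):
        d=s.ray(u,v); return s.t+d*(z-s.t[2])/d[2]
    def proj(s,p):
        c=s.R.T@(np.asarray(p)-s.t); c=c*[1,-1,-1]; q=s.K@c; return q[:2]/q[2]
def cam(n):
    from bench import optics
    return Cam(optics.camera(n))
def crop(im,x0,y0,w,h,f,name):
    c=cv2.resize(im[y0:y0+h,x0:x0+w],None,fx=f,fy=f,interpolation=cv2.INTER_CUBIC)
    # ticks
    for x in range((x0+9)//10*10,x0+w,10):
        cv2.line(c,(int((x-x0+.5)*f),0),(int((x-x0+.5)*f),10 if x%50 else 20),(0,255,0),1)
        if x%20==0: cv2.putText(c,str(x),(int((x-x0)*f)-8,24),0,.38,(0,255,0),1)
    for y in range((y0+9)//10*10,y0+h,10):
        cv2.line(c,(0,int((y-y0+.5)*f)),(10 if y%50 else 20,int((y-y0+.5)*f)),(0,255,0),1)
        if y%20==0: cv2.putText(c,str(y),(12,int((y-y0)*f)+6),0,.38,(0,255,0),1)
    cv2.imwrite(name,c)
def tri(c1,p1,c2,p2):
    A=[];b=[]
    M=np.zeros((3,3));v=np.zeros(3)
    for c,p in((c1,p1),(c2,p2)):
        d=c.ray(*p);d/=np.linalg.norm(d);P=np.eye(3)-np.outer(d,d);M+=P;v+=P@c.t
    x=np.linalg.solve(M,v); return x,[np.linalg.norm((np.eye(3)-np.outer(d,d))@(x-c.t)) for c,d in((c1,c1.ray(*p1)/np.linalg.norm(c1.ray(*p1))),(c2,c2.ray(*p2)/np.linalg.norm(c2.ray(*p2))))]
E
python3 - <<'E'
from h import *
t=cam("top"); s=cam("scene")
crop(t.im,160,150,220,190,3.6,"pics/top1.png")
crop(s.im,210,130,200,180,4,"pics/scene1.png")
E
```

```text
(no output)
```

View pics/top1.png

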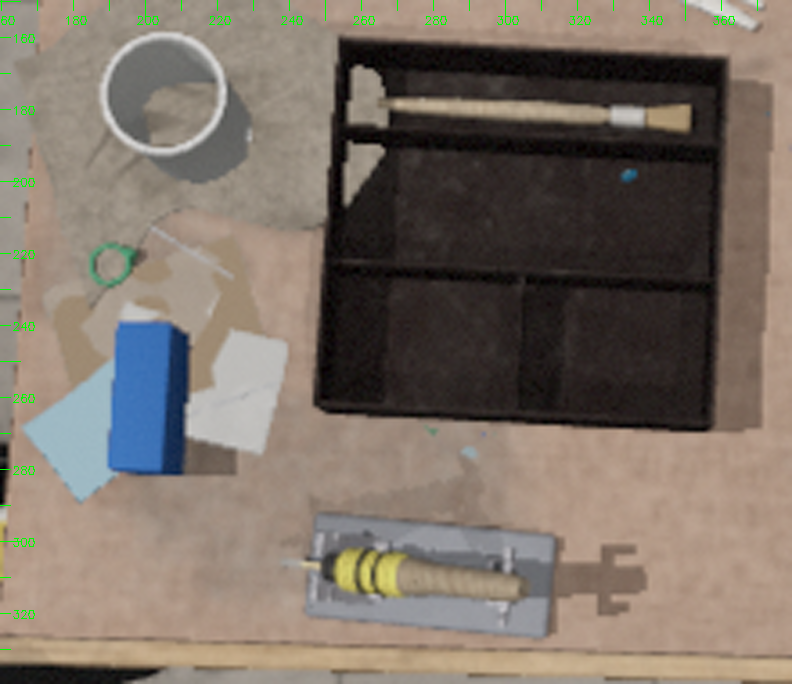

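View pics/scene1.png

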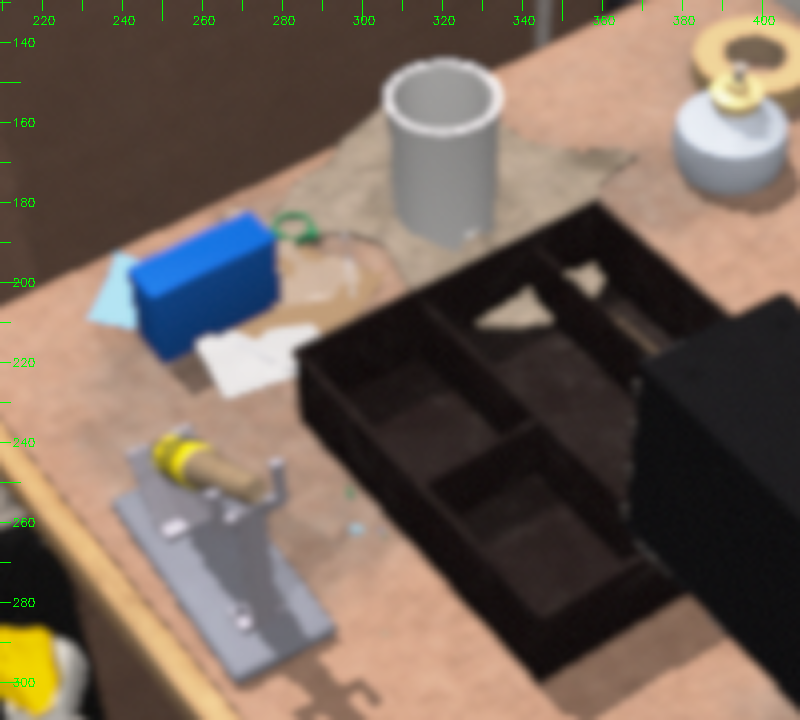

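```bash
python3 - <<'E'
from h import *
t=cam("top"); s=cam("scene")
T=lambda X,Y:(160+X/3.6-.5,150+Y/3.6-.5)
S=lambda X,Y:(210+X/4-.5,130+Y/4-.5)
tr=[T(*p) for p in [(340,38),(727,57),(712,429),(316,408)]]
P=np.array([t.at(*p,.052) for p in tr]); print("tray\n",P.round(4), [np.linalg.norm(P[i]-P[(i+1)%4]).round(4) for i in range(4)], P.mean(0).round(4))
for i,j in((0,1),(3,2),(0,3),(1,2)):
    d=P[j]-P[i]; print(np.degrees(np.arctan2(d[1],d[0])).round(2))
for n,p,z in(("nearleft",S(295,352),.052),("nearright",S(542,682),.0),("farleft",S(598,204),.052)): print(n,s.at(*p,z).round(4))
print("beaker",t.at(*T(164,94),.088),tri(t,T(164,94),s,S(442,97)))
B=np.array([t.at(*T(*p),.05) for p in [(119,322),(170,322),(160,472),(110,470)]]);print("block\n",B.round(4),[np.linalg.norm(B[i]-B[(i+1)%4]).round(4) for i in range(4)],B.mean(0).round(4))
B=np.array([s.at(*S(*p),.05) for p in [(128,270),(250,212),(277,237),(157,297)]]);print("block scene\n",B.round(4),[np.linalg.norm(B[i]-B[(i+1)%4]).round(4) for i in range(4)],B.mean(0).round(4))
for z in(0.,.008):
  B=np.array([t.at(*T(*p),z) for p in [(317,513),(556,538),(549,636),(305,612)]]);print("rest\n",B.round(4),[np.linalg.norm(B[i]-B[(i+1)%4]).round(4) for i in range(4)],B.mean(0).round(4))
print("handle end",tri(t,T(524,586),s,S(262,490)))
print("yellow front",tri(t,T(345,572),s,S(160,452)))
print("tip",t.at(*T(285,562),.02))
print("jar",t.at(433,222,.062), "beam left corners top", )
E
```

```text
tray
 [[ 0.6968  0.1702  0.052 ]
 [ 0.6929 -0.0269  0.052 ]
 [ 0.5031 -0.0229  0.052 ]
 [ 0.508   0.1736  0.052 ]] [np.float64(0.1971), np.float64(0.1898), np.float64(0.1965), np.float64(0.1889)] [0.6002 0.0735 0.052 ]
-91.14
-91.42
178.96
178.78
nearleft [0.5092 0.1729 0.052 ]
nearright [ 0.5076 -0.0229 -0.    ]
farleft [0.695  0.1667 0.052 ]
beaker [0.65558292 0.24883028 0.088     ] (array([0.6551118 , 0.24842123, 0.08971068]), [np.float64(2.770229690175233e-05), np.float64(2.770229690172586e-05)])
block
 [[0.5484 0.274  0.05  ]
 [0.5491 0.2486 0.05  ]
 [0.4743 0.2493 0.05  ]
 [0.4746 0.274  0.05  ]] [np.float64(0.0254), np.float64(0.0748), np.float64(0.0247), np.float64(0.0738)] [0.5116 0.2615 0.05  ]
block scene
 [[0.4752 0.2741 0.05  ]
 [0.5484 0.2736 0.05  ]
 [0.5489 0.2489 0.05  ]
 [0.4767 0.2483 0.05  ]] [np.float64(0.0732), np.float64(0.0247), np.float64(0.0722), np.float64(0.0258)] [0.5123 0.2612 0.05  ]
rest
 [[0.4572 0.1783 0.    ]
 [0.4477 0.0533 0.    ]
 [0.3972 0.0554 0.    ]
 [0.4061 0.1822 0.    ]] [np.float64(0.1254), np.float64(0.0506), np.float64(0.127), np.float64(0.0513)] [0.4271 0.1173 0.    ]
rest
 [[0.4571 0.1771 0.008 ]
 [0.4477 0.0532 0.008 ]
 [0.3976 0.0553 0.008 ]
 [0.4064 0.1809 0.008 ]] [np.float64(0.1243), np.float64(0.0501), np.float64(0.1259), np.float64(0.0509)] [0.4272 0.1167 0.008 ]
handle end (array([0.42508958, 0.06600548, 0.10936495]), [np.float64(0.0005676674932776372), np.float64(0.0005676674932777895)])
yellow front (array([0.42587345, 0.15693971, 0.05068171]), [np.float64(0.002267959272668425), np.float64(0.0022679592726684173)])
tip [0.43163696 0.19047486 0.02      ]
jar [ 0.58973971 -0.15595156  0.062     ] beam left corners top
```

```bash
python3 - <<'E'
from h import *
t=cam("top"); s=cam("scene")
crop(t.im,220,285,120,60,6.5,"pics/top2.png")
crop(s.im,235,225,70,80,8,"pics/scene2.png")
E
```

```text
(no output)
```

View pics/top2.png

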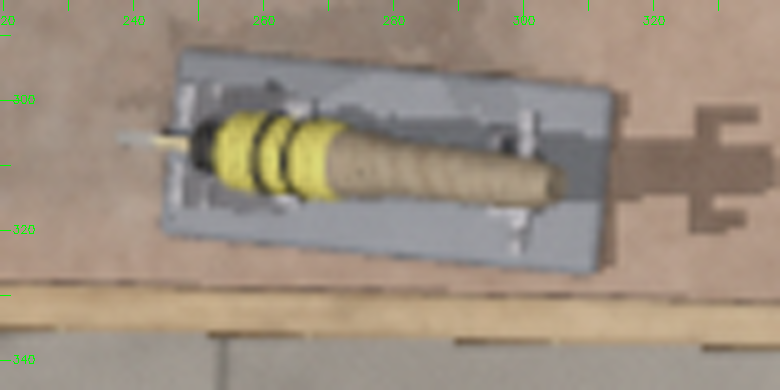

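View pics/scene2.png

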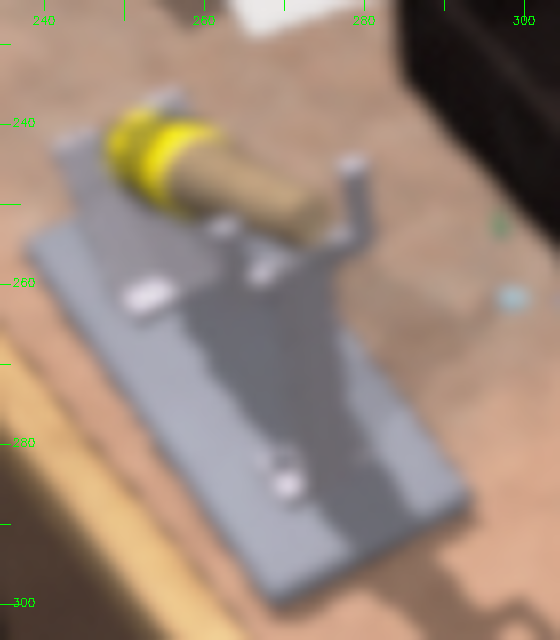

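```bash
python3 - <<'E'
from h import *
t=cam("top"); s=cam("scene")
crop(t.im,400,200,200,120,4,"pics/top3.png")
crop(s.im,350,190,200,150,4,"pics/scene3.png")
E
```

```text
(no output)
```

View pics/top3.png

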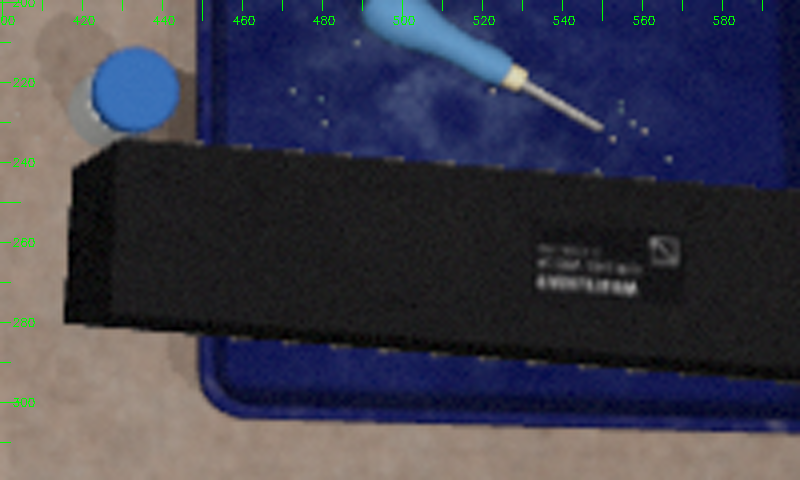

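View pics/scene3.png

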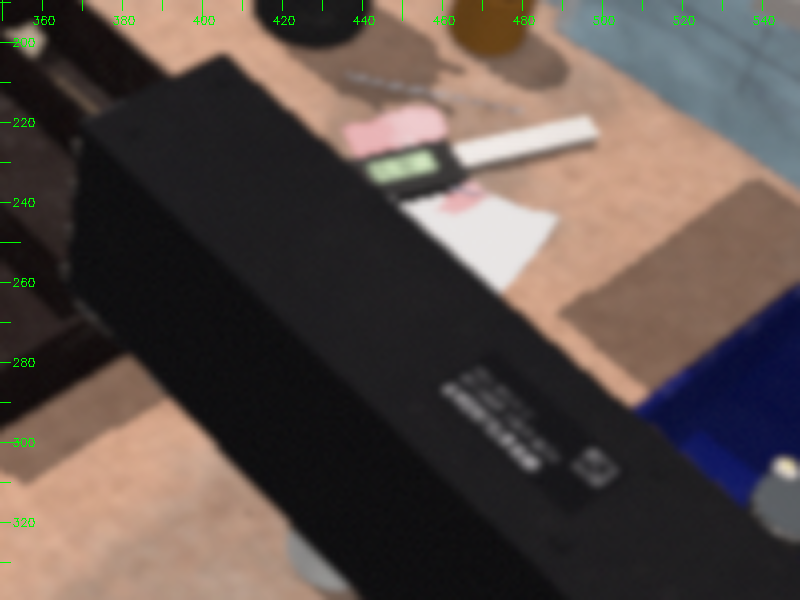

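```bash
cat >> h.py <<'E'
def pose(z_axis,y_axis):
    z=np.array(z_axis,float);z/=np.linalg.norm(z);y=np.array(y_axis,float);y-=z*(y@z);y/=np.linalg.norm(y)
    return np.column_stack([np.cross(y,z),y,z])
def down(jaw_deg):
    a=np.radians(jaw_deg); return pose([0,0,-1],[np.cos(a),np.sin(a),0])
def rows(*tg):
    """print rel rows (mm, rad) from measured pose to targets (pos,Rmat)"""
    from bench import ctrl
    o=ctrl.get_obs(); p0=np.array(o["eef_pos"]);R0=rot(o["eef_rot"]).as_matrix()
    print("now",p0.round(4),"q",np.array(o["q"]).round(3),"t",round(o["time_s"],2),"F",np.array(o["wrist_force"]).round(1),"op",round(o["opening"],3))
    for p,Rm in tg:
        d=R0.T@(np.array(p)-p0)*1000; rv=R.from_matrix(R0.T@Rm).as_rotvec()
        print(d.round(1),rv.round(3),"dist %.0f ang %.0f"%(np.linalg.norm(d),np.degrees(np.linalg.norm(rv))), "rows>=",max(np.linalg.norm(d)/62.5,np.degrees(np.linalg.norm(rv))/10.7).__round__(1))
def trayp(x,y,z,o=(.600,.0735),a=88.85):
    a=np.radians(a);return np.array([o[0]+x*np.cos(a)-y*np.sin(a),o[1]+x*np.sin(a)+y*np.cos(a),z])
def penpose(ay=-.010,beyond=.010,off=0,mid=(.429,.130,.062),yaw=86,tilt=35):
    """TCP pose gripping the pen at pen-y=ay, TCP 'beyond' past the axis, backed off by off"""
    a=np.radians(yaw);b=np.radians(tilt);h=np.array([np.cos(a),np.sin(a),0])
    yp=h*np.cos(b)-np.array([0,0,np.sin(b)]); zp=h*np.sin(b)+np.array([0,0,np.cos(b)])
    return np.array(mid)+yp*ay-zp*(beyond-off), pose(-zp,[np.sin(a),-np.cos(a),0])
E
python3 - <<'E'
from h import *
t=cam("top"); s=cam("scene")
print(tri(t,(430,235),s,(405,203)),tri(t,(428,280),s,(371,219)))
print(tri(t,(417,280.5),s,(369,263)))
rows(penpose(off=.12),penpose(off=.0))
E
```

```text
(array([ 0.53355062, -0.09963889,  0.28558723]), [np.float64(0.0007041390648644083), np.float64(0.0007041390648643715)]) (array([ 0.47553451, -0.09707839,  0.28983965]), [np.float64(0.002323388768870958), np.float64(0.002323388768870929)])
(array([ 0.47839877, -0.09986381,  0.20389321]), [np.float64(0.00160449758560597), np.float64(0.0016044975856059677)])
now [0.2354 0.5246 0.2313] q [ 0.943  0.181  1.607 -0.     1.354 -0.206] t 0.65 F [1.  0.3 0.6] op 0.999
[-319.3 -229.3   73.5] [ 0.372 -0.532  1.179] dist 400 ang 77 rows>= 7.2
[-343.  -293.9  171.8] [ 0.372 -0.532  1.179] dist 483 ang 77 rows>= 7.7
```

>>> {"name": "step_arm", "arguments": {"targets": "-40 -29 9 0.046 -0.066 0.147; -80 -57 18 0.093 -0.133 0.295; -120 -86 27 0.14 -0.2 0.442; -160 -115 37 0.186 -0.266 0.59; -200 -143 46 0.232 -0.332 0.737; -240 -172 55 0.279 -0.399 0.884; -280 -201 64 0.325 -0.465 1.032; -319 -229 73 0.372 -0.532 1.179", "grip": 70}}

```text
time_s: 1.65
eef_pos: [0.4334, 0.184, 0.1583]
eef_rot: [0.206, 0.699, 0.648, -0.22]
wrist_force: [0.1, 0.9, -0.1]
opening: 0.697
```

```bash
python3 - <<'E'
from h import *
w=cam("wrist"); cv2.imwrite("pics/w1.png",w.im)
rows(penpose(off=.12),penpose(off=.0))
for ay in(-.078,-.03,0.03,.078):
    print(ay,w.proj(penpose(ay=ay,beyond=0)[0]).round(1))
print(w.t, penpose(ay=-.01,beyond=0)[0])
E
```

```text
now [0.4353 0.1798 0.1567] q [ 0.475  0.342  1.7   -0.518  1.472  0.71 ] t 1.7 F [ 2.1 -3.6 -0.6] op 0.7
[ 3.2 -2.9 -3.7] [-0.005  0.007 -0.012] dist 6 ang 1 rows>= 0.1
[  4.1  -2.3 116.3] [-0.005  0.007 -0.012] dist 116 ang 1 rows>= 1.9
-0.078 [324.5 311.4]
-0.03 [324.2 257.6]
0.03 [323.8 182.3]
0.078 [323.4 114.4]
[0.44308499 0.32277271 0.23449335] [0.42842859 0.12182843 0.06773576]
```

View pics/w1.png

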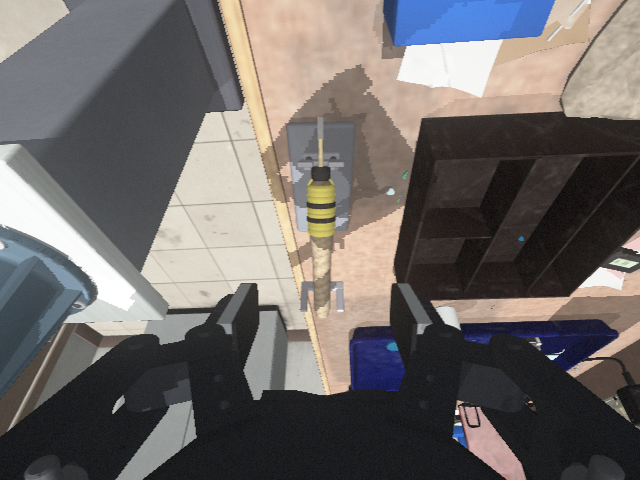

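>>> {"name": "step_arm", "arguments": {"targets": "3 -3 10 -0.005 0.007 -0.012; 3 -3 40 -0.005 0.007 -0.012; 3 -3 70 -0.005 0.007 -0.012; 3 -3 95 -0.005 0.007 -0.012; 3 -3 110 -0.005 0.007 -0.012; 3 -3 116 -0.005 0.007 -0.012; 3 -3 116 -0.005 0.007 -0.012"}}

```text
time_s: 2.58
eef_pos: [0.4253, 0.1218, 0.0618]
eef_rot: [0.203, 0.694, 0.656, -0.217]
wrist_force: [0.4, 0.6, 0.2]
opening: 0.7
```

```bash
python3 - <<'E'
from h import *
w=cam("wrist"); cv2.imwrite("pics/w2.png",w.im)
rows(penpose(off=.0))
E
```

```text
now [0.4256 0.1219 0.062 ] q [ 0.382  0.406  1.849 -0.574  1.232  0.73 ] t 2.62 F [ 0.2 -0.3 -0.2] op 0.701
[-3.3  2.8  5.3] [ 0.006 -0.008  0.012] dist 7 ang 1 rows>= 0.1
```

View pics/w2.png

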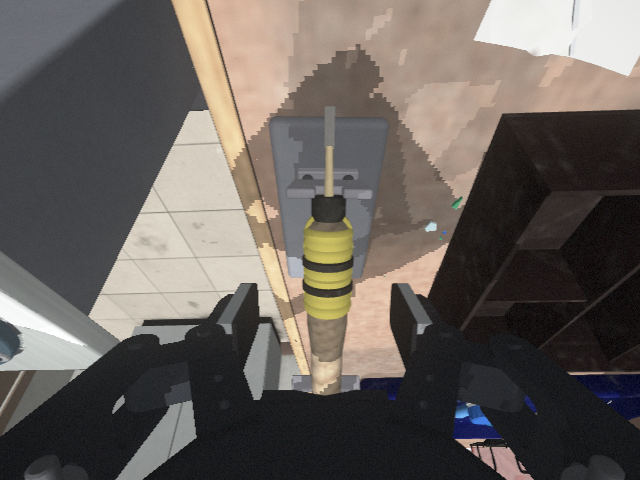

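>>> {"name": "step_arm", "arguments": {"targets": "-3 3 5 0.005 -0.007 0.012; -3 3 5 0.005 -0.007 0.012; -3 3 5 0.005 -0.007 0.012"}}

```text
time_s: 3.0
eef_pos: [0.428, 0.116, 0.0592]
eef_rot: [0.205, 0.698, 0.65, -0.22]
wrist_force: [0.3, 0.2, 0.4]
opening: 0.703
```

>>> {"name": "step_arm", "arguments": {"targets": "0 0 0 0 0 0; 0 0 0 0 0 0; 0 0 0 0 0 0; 0 0 0 0 0 0; 0 0 0 0 0 0; 0 0 0 0 0 0", "grip": 0}}

```text
time_s: 3.75
eef_pos: [0.4279, 0.116, 0.0592]
eef_rot: [0.205, 0.698, 0.65, -0.22]
wrist_force: [-0.6, 1.7, 1.3]
opening: 0.201
```

```bash
python3 - <<'E'
from h import *
w=cam("wrist"); cv2.imwrite("pics/w3.png",w.im)
rows(penpose(off=.0),penpose(off=.06))
E
```

```text
now [0.428  0.116  0.0592] q [ 0.372  0.416  1.846 -0.582  1.231  0.739] t 3.8 F [-0.6  1.7  2.4] op 0.201
[-0.1  0.1 -0.3] [-0. -0. -0.] dist 0 ang 0 rows>= 0.0
[ -0.1   0.  -60.3] [-0. -0. -0.] dist 60 ang 0 rows>= 1.0
```

View pics/w3.png

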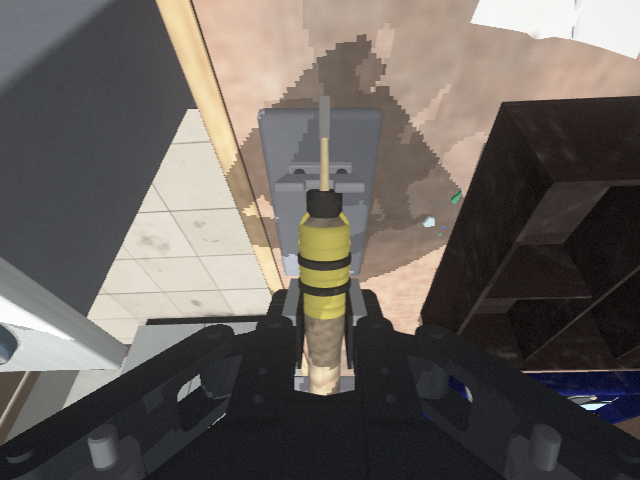

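>>> {"name": "step_arm", "arguments": {"targets": "0 0 -5 0 0 0; 0 0 -12 0 0 0; 0 0 -25 0 0 0; 0 0 -45 0 0 0; 0 0 -70 0 0 0; 0 0 -95 0 0 0; 0 0 -110 0 0 0; 0 0 -110 0 0 0"}}

```text
time_s: 4.8
eef_pos: [0.433, 0.1797, 0.1502]
eef_rot: [0.205, 0.698, 0.651, -0.219]
wrist_force: [0.3, -0.2, -0.4]
opening: 0.198
```

```bash
python3 - <<'E'
from h import *
w=cam("wrist"); cv2.imwrite("pics/w4.png",w.im)
s=cam("scene"); crop(s.im,210,130,200,180,4,"pics/scene4.png")
Rd=down(-1.15)
rows((trayp(.012,-.015,.16),Rd),(trayp(.0,-.015,.16),Rd),(trayp(0,-.015,.06),Rd),)
E
```

```text
now [0.4319 0.1786 0.1488] q [ 0.475  0.34   1.718 -0.516  1.45   0.705] t 4.9 F [ 0.1  1.3 -1.8] op 0.202
[-72.4 189.4  36.7] [-0.016  0.611 -0.048] dist 206 ang 35 rows>= 3.3
[-82.2 190.   43.6] [-0.016  0.611 -0.048] dist 212 ang 35 rows>= 3.4
[-24.8 190.2 125.5] [-0.016  0.611 -0.048] dist 229 ang 35 rows>= 3.7
```

View pics/w4.png

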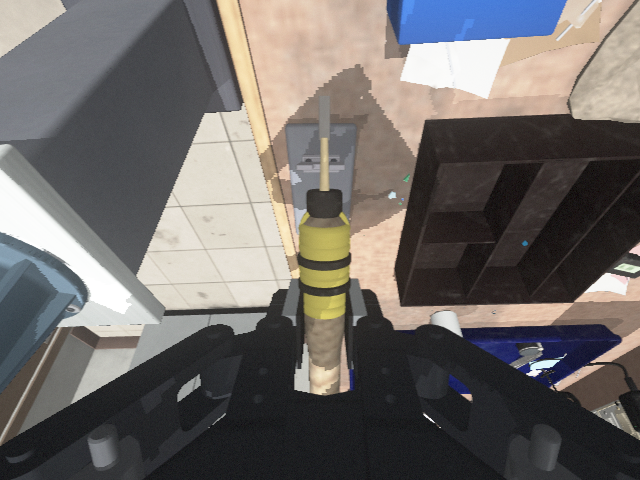

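View pics/scene4.png

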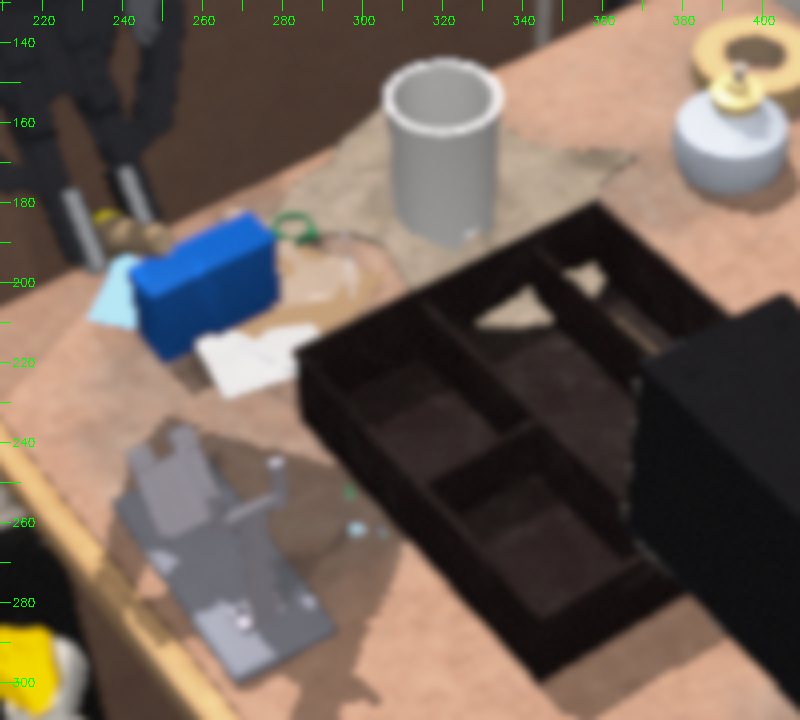

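>>> {"name": "step_arm", "arguments": {"targets": "-15 32 8 -0.003 0.102 -0.008; -30 64 16 -0.005 0.204 -0.016; -45 95 25 -0.008 0.306 -0.024; -60 127 33 -0.011 0.407 -0.032; -75 159 41 -0.013 0.509 -0.04; -90 190 49 -0.016 0.611 -0.048; -90 190 49 -0.016 0.611 -0.048; -90 190 49 -0.016 0.611 -0.048"}}

```text
time_s: 5.9
eef_pos: [0.6134, 0.0635, 0.1592]
eef_rot: [-0.001, 0.715, 0.699, -0.001]
wrist_force: [-0.3, 0.3, -1.7]
opening: 0.202
```

```bash
python3 - <<'E'
from h import *
w=cam("wrist"); cv2.imwrite("pics/w5.png",w.im)
t=cam("top"); crop(t.im,160,100,220,190,3.6,"pics/top5.png")
Rd=down(-1.15)
rows((trayp(-.01,-.015,.16),Rd),(trayp(-.01,-.015,.007),Rd))
E
```

```text
now [0.6134 0.0648 0.1596] q [-0.087  0.342  1.559 -0.     1.243 -0.067] t 6.0 F [ 0.5  0.7 -1. ] op 0.203
[-1.6  1.5 -0.4] [-0.002 -0.     0.001] dist 2 ang 0 rows>= 0.0
[ -1.6   1.7 152.6] [-0.002 -0.     0.001] dist 153 ang 0 rows>= 2.4
```

View pics/w5.png

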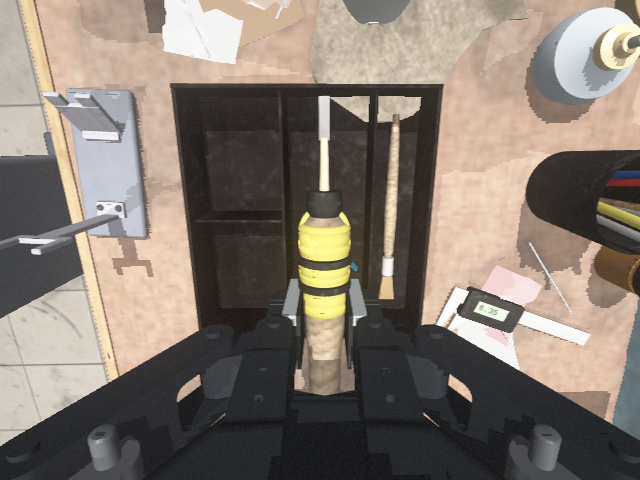

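View pics/top5.png

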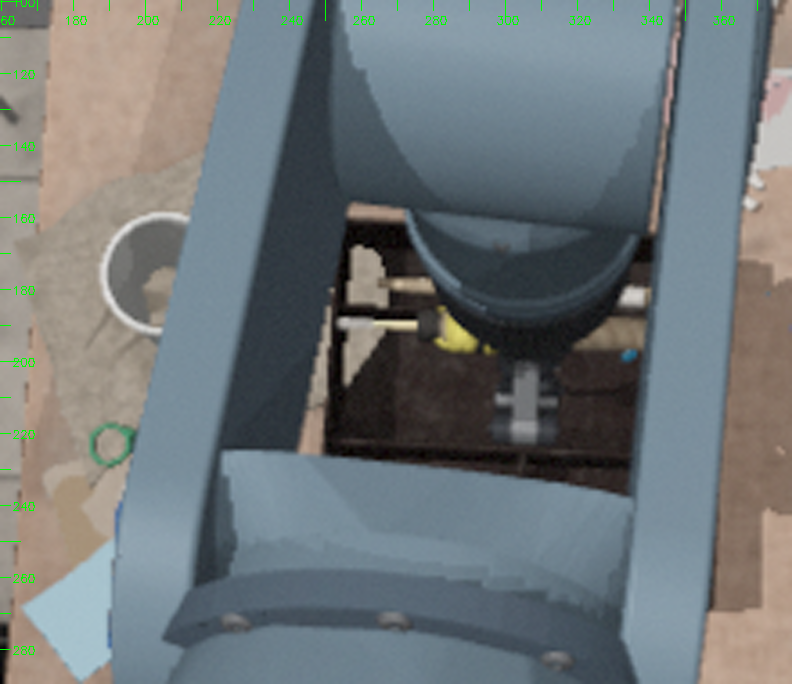

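```bash
python3 - <<'E'
from h import *
w=cam("wrist");t=cam("top")
print("tip",w.at(324,97,.169),"black neck front",w.at(324,192,.169))
for v in(200,240,280):
  for z in(.3,.4,.5): print(v,z,t.at(358,v,z).round(3))
for p,n in(((172,86),"nl"),((441,86),"fl")): print(n,w.at(*p,.052))
for p,n in(((283,160),"div mid/front"),((373,160),"div back")): print(n,w.at(*p,.046))
for y,n in((.02,"f"),(-.05,"b")): print(n,trayp(.05,y,0))
E
```

```text
tip [0.61452204 0.15070963 0.169     ] black neck front [0.61383361 0.1155196  0.169     ]
200 0.3 [ 0.574 -0.003  0.3  ]
200 0.4 [0.552 0.005 0.4  ]
200 0.5 [0.53  0.013 0.5  ]
240 0.3 [ 0.522 -0.004  0.3  ]
240 0.4 [0.508 0.004 0.4  ]
240 0.5 [0.495 0.012 0.5  ]
280 0.3 [ 0.471 -0.005  0.3  ]
280 0.4 [0.466 0.004 0.4  ]
280 0.5 [0.461 0.012 0.5  ]
nl [0.50973088 0.17398439 0.052     ]
fl [0.69543571 0.17031589 0.052     ]
div mid/front [0.58301399 0.12239494 0.046     ]
div back [0.65042149 0.12108559 0.046     ]
f [0.58100753 0.12389133 0.        ]
b [0.65099343 0.12248643 0.        ]
```

>>> {"name": "step_arm", "arguments": {"targets": "0 0 20 0 0 0; 0 0 50 0 0 0; 0 0 80 0 0 0; 0 0 105 0 0 0; 0 0 125 0 0 0; 0 0 138 0 0 0; 0 0 143 0 0 0; 0 0 143 0 0 0"}}

```text
time_s: 7.1
eef_pos: [0.615, 0.064, 0.0178]
eef_rot: [0.0, 0.714, 0.7, 0.0]
wrist_force: [0.9, -0.2, -0.4]
opening: 0.2
```

```bash
python3 - <<'E'
from h import *
w=cam("wrist"); cv2.imwrite("pics/w6.png",w.im)
s=cam("scene"); crop(s.im,260,100,170,150,4.5,"pics/s6.png")
Rd=down(-1.15)
rows((trayp(-.01,-.015,.007),Rd))
E
```

```text
now [0.6156 0.0639 0.0186] q [-8.800e-02  5.340e-01  1.616e+00  1.000e-03  9.900e-01 -6.800e-02] t 7.2 F [-0.1  0.   0.1] op 0.201
[-0.7 -0.8 11.6] [ 0.002 -0.    -0.   ] dist 12 ang 0 rows>= 0.2
```

View pics/w6.png

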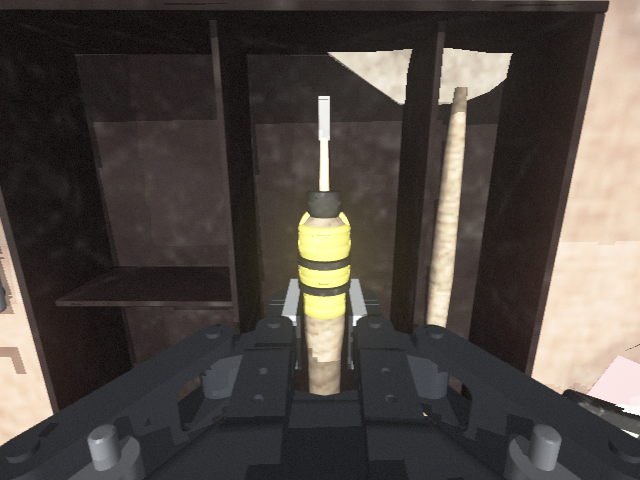

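View pics/s6.png

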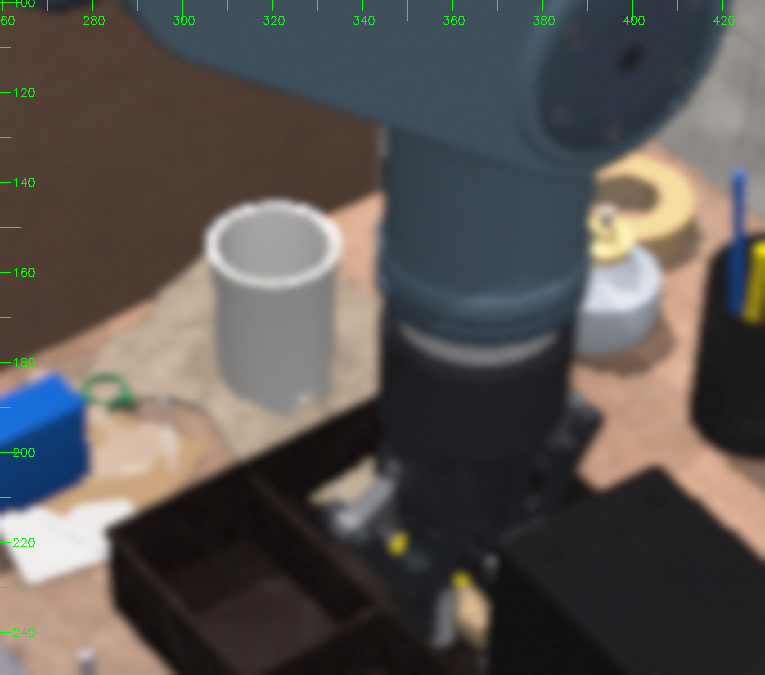

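>>> {"name": "step_arm", "arguments": {"targets": "0 -1 4 0 0 0; 0 -1 8 0 0 0; 0 -1 11 0 0 0; 0 -1 11 0 0 0"}}

```text
time_s: 7.7
eef_pos: [0.6134, 0.064, 0.0062]
eef_rot: [-0.0, 0.714, 0.7, 0.0]
wrist_force: [-0.6, 0.7, -0.4]
opening: 0.202
```

>>> {"name": "step_arm", "arguments": {"targets": "0 1 1 0 0 0; 0 1 1 0 0 0; 0 1 1 0 0 0", "grip": 34}}

```text
time_s: 8.07
eef_pos: [0.6149, 0.064, 0.0058]
eef_rot: [0.0, 0.714, 0.7, 0.0]
wrist_force: [0.3, -0.8, 0.2]
opening: 0.337
```

>>> {"name": "step_arm", "arguments": {"targets": "0 0 -4 0 0 0; 0 0 -12 0 0 0; 0 0 -30 0 0 0; 0 0 -55 0 0 0; 0 0 -85 0 0 0; 0 0 -115 0 0 0; 0 0 -140 0 0 0; 0 0 -160 0 0 0"}}

```text
time_s: 9.07
eef_pos: [0.6153, 0.0639, 0.1684]
eef_rot: [0.001, 0.714, 0.7, 0.001]
wrist_force: [0.4, 0.3, 0.4]
opening: 0.336
```

```bash
python3 - <<'E'
from h import *
w=cam("wrist"); cv2.imwrite("pics/w7.png",w.im)
Bk=(.5118,.2614)
Rb=down(89.5)
rows(((*Bk,.16),Rb),((*Bk,.16),down(-90.5)),((*Bk,.025),Rb))
E
```

```text
now [0.6167 0.0639 0.171 ] q [-0.088  0.331  1.549  0.     1.255 -0.068] t 9.12 F [ 2.4 -0.3  2.2] op 0.338
[ 195.4 -108.9   10.3] [ 0.005  0.005 -1.582] dist 224 ang 91 rows>= 8.5
[ 195.4 -108.9   10.3] [ 0.005 -0.005  1.559] dist 224 ang 89 rows>= 8.3
[ 195.4 -109.8  145.3] [ 0.005  0.005 -1.582] dist 267 ang 91 rows>= 8.5
```

View pics/w7.png

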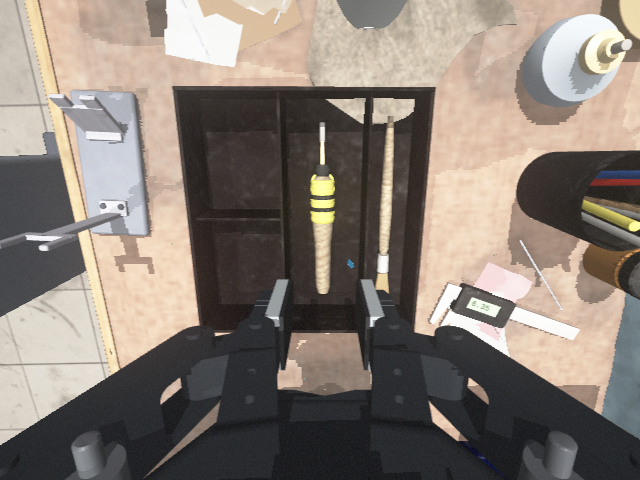

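>>> {"name": "step_arm", "arguments": {"targets": "15 -10 0 0 0 -0.17; 40 -24 1 0.001 0.001 -0.35; 68 -38 2 0.001 0.001 -0.53; 96 -54 3 0.002 0.002 -0.71; 124 -70 5 0.003 0.003 -0.89; 150 -84 7 0.004 0.004 -1.07; 172 -96 9 0.005 0.005 -1.25; 188 -105 10 0.005 0.005 -1.42", "grip": 70}}

```text
time_s: 10.12
eef_pos: [0.5126, 0.255, 0.1554]
eef_rot: [-0.003, 0.082, 0.997, 0.0]
wrist_force: [0.6, 0.1, -0.2]
opening: 0.703
```

```bash
python3 - <<'E'
from h import *
Bk=(.5118,.2614)
Rb=down(89.5)
rows(((*Bk,.13),Rb))
E
```

```text
now [0.5126 0.255  0.1554] q [ 0.253  0.258  1.677  0.003  1.214 -1.154] t 10.12 F [ 0.6  0.1 -0.2] op 0.703
[ 1.7  6.2 25.4] [ 0.    -0.007 -0.156] dist 26 ang 9 rows>= 0.8
```

>>> {"name": "step_arm", "arguments": {"targets": "1 4 10 0 -0.007 -0.13; 1 4 20 0 -0.007 -0.13; 1 4 20 0 -0.007 -0.13; 1 4 20 0 -0.007 -0.13"}}

```text
time_s: 10.62
eef_pos: [0.5134, 0.2578, 0.1357]
eef_rot: [0.0, 0.022, 1.0, 0.0]
wrist_force: [0.0, 0.4, -0.0]
opening: 0.702
```

```bash
python3 - <<'E'
from h import *
w=cam("wrist"); cv2.imwrite("pics/w8.png",w.im)
Bk=(.5118,.2614)
Rb=down(89.5)
rows(((*Bk,.13),Rb),((*Bk,.02),Rb))
for x in(.4743,.5487):
  for y in(.2475,.2745): print(x,y,w.proj((x,y,.05)).round(1))
E
```

```text
now [0.5136 0.2579 0.136 ] q [ 0.259  0.281  1.69   0.     1.169 -1.269] t 10.68 F [ 0.6 -0.1  0.1] op 0.704
[1.9 3.4 6. ] [ 0.     0.001 -0.034] dist 7 ang 2 rows>= 0.2
[  2.1   3.4 116. ] [ 0.     0.001 -0.034] dist 116 ang 2 rows>= 1.9
0.4743 0.2475 [306.5 190.3]
0.4743 0.2745 [346.  188.6]
0.5487 0.2475 [312.3 290.1]
0.5487 0.2745 [348.5 288.6]
```

View pics/w8.png

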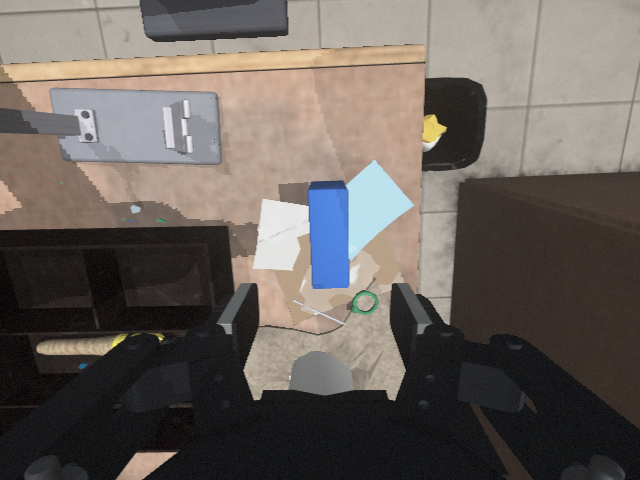

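>>> {"name": "step_arm", "arguments": {"targets": "2 3 15 0 0 -0.034; 2 3 45 0 0 -0.034; 2 3 75 0 0 -0.034; 2 3 97 0 0 -0.034; 2 3 110 0 0 -0.034; 2 3 115 0 0 -0.034; 2 3 115 0 0 -0.034"}}

```text
time_s: 11.55
eef_pos: [0.5115, 0.2614, 0.0208]
eef_rot: [0.001, 0.003, 1.0, 0.0]
wrist_force: [0.1, 0.5, 0.5]
opening: 0.701
```

>>> {"name": "step_arm", "arguments": {"targets": "0 0 0 0 0 0; 0 0 0 0 0 0; 0 0 0 0 0 0; 0 0 0 0 0 0; 0 0 0 0 0 0", "grip": 0}}

```text
time_s: 12.18
eef_pos: [0.5123, 0.2615, 0.0217]
eef_rot: [0.001, 0.004, 1.0, 0.0]
wrist_force: [0.1, -0.7, 5.7]
opening: 0.313
```

>>> {"name": "step_arm", "arguments": {"targets": "0 0 -5 0 0 0; 0 0 -15 0 0 0; 0 0 -35 0 0 0; 0 0 -60 0 0 0; 0 0 -85 0 0 0; 0 0 -110 0 0 0; 0 0 -120 0 0 0; 0 0 -120 0 0 0"}}

```text
time_s: 13.18
eef_pos: [0.5118, 0.2614, 0.1418]
eef_rot: [0.001, 0.004, 1.0, 0.0]
wrist_force: [-0.0, -0.1, -0.3]
opening: 0.321
```

```bash
python3 - <<'E'
from h import *
w=cam("wrist"); cv2.imwrite("pics/w9.png",w.im)
Rd=down(-1.15)
for n,x in(("left",.049),("right",-.049)):
  print(n); rows((trayp(x,.0563,.14),Rd),(trayp(x,.0563,.025),Rd))
E
```

```text
left
now [0.5111 0.2612 0.1406] q [ 0.266  0.274  1.689  0.     1.178 -1.298] t 13.22 F [ 0.6 -0.1 -1.3] op 0.315
[ -34.6 -137.4    0.6] [1.000e-03 1.000e-03 1.584e+00] dist 142 ang 91 rows>= 8.5
[ -34.5 -137.4  115.6] [1.000e-03 1.000e-03 1.584e+00] dist 183 ang 91 rows>= 8.5
right
now [0.5111 0.2612 0.1406] q [ 0.266  0.274  1.689  0.     1.178 -1.298] t 13.22 F [ 0.6 -0.1 -1.3] op 0.315
[ -33.3 -235.3    0.6] [1.000e-03 1.000e-03 1.584e+00] dist 238 ang 91 rows>= 8.5
[ -33.2 -235.4  115.6] [1.000e-03 1.000e-03 1.584e+00] dist 264 ang 91 rows>= 8.5
```

View pics/w9.png

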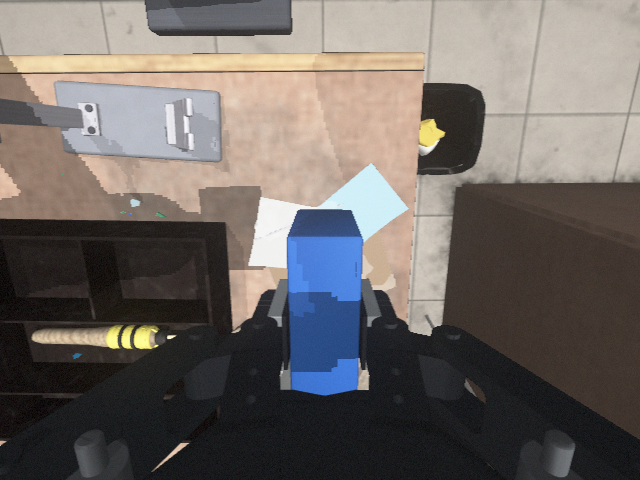

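>>> {"name": "step_arm", "arguments": {"targets": "-2 -15 0 0 0 0.17; -5 -40 0 0 0 0.35; -9 -68 0 0 0 0.53; -13 -98 0 0 0 0.71; -18 -128 0 0 0 0.89; -23 -158 0 0 0 1.07; -27 -185 0 0 0 1.25; -31 -210 0 0.001 0.001 1.42"}}

```text
time_s: 14.22
eef_pos: [0.5398, 0.0501, 0.1392]
eef_rot: [-0.001, 0.657, 0.754, -0.001]
wrist_force: [-0.2, -0.3, -0.8]
opening: 0.317
```

>>> {"name": "step_arm", "arguments": {"targets": "-22 -1 0 0 0 0.16; -24 -1 0 0 0 0.16; -24 -1 0 0 0 0.16; -24 -1 0 0 0 0.16"}}

```text
time_s: 14.72
eef_pos: [0.5428, 0.028, 0.1402]
eef_rot: [-0.001, 0.712, 0.702, -0.0]
wrist_force: [0.1, 0.6, -1.0]
opening: 0.311
```

```bash
python3 - <<'E'
from h import *
w=cam("wrist"); cv2.imwrite("pics/w10.png",w.im)
Rd=down(-1.15)
for n,x in(("right",-.049),):
  print(n); rows((trayp(x,.0563,.14),Rd),(trayp(x,.0563,.025),Rd))
E
```

```text
right
now [0.5429 0.028  0.1404] q [-0.167  0.213  1.766  0.     1.164 -0.153] t 14.78 F [ 0.4  0.1 -0.8] op 0.315
[-2.3 -0.1  0.4] [-0.001 -0.     0.006] dist 2 ang 0 rows>= 0.0
[ -2.4  -0.  115.4] [-0.001 -0.     0.006] dist 115 ang 0 rows>= 1.8
```

View pics/w10.png

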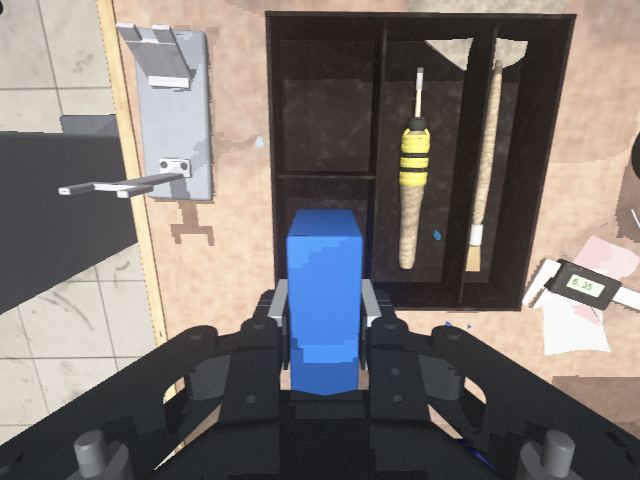

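>>> {"name": "step_arm", "arguments": {"targets": "-2 0 15 0 0 0.006; -2 0 40 0 0 0.006; -2 0 65 0 0 0.006; -2 0 85 0 0 0.006; -2 0 98 0 0 0.006; -2 0 106 0 0 0.006; -2 0 110 0 0 0.006; -2 0 110 0 0 0.006"}}

```text
time_s: 15.78
eef_pos: [0.5434, 0.0251, 0.0308]
eef_rot: [-0.0, 0.715, 0.699, 0.0]
wrist_force: [0.3, 0.7, -1.3]
opening: 0.316
```

```bash
python3 - <<'E'
from h import *
w=cam("wrist"); cv2.imwrite("pics/w11.png",w.im)
Rd=down(-1.15)
rows((trayp(-.049,.0563,.025),Rd))
E
```

```text
now [0.5435 0.0251 0.0311] q [-0.172  0.382  1.813  0.     0.946 -0.15 ] t 15.82 F [-0.1  0.2 -0.3] op 0.316
[ 0.5 -0.8  6.1] [ 0.    -0.    -0.002] dist 6 ang 0 rows>= 0.1
```

View pics/w11.png

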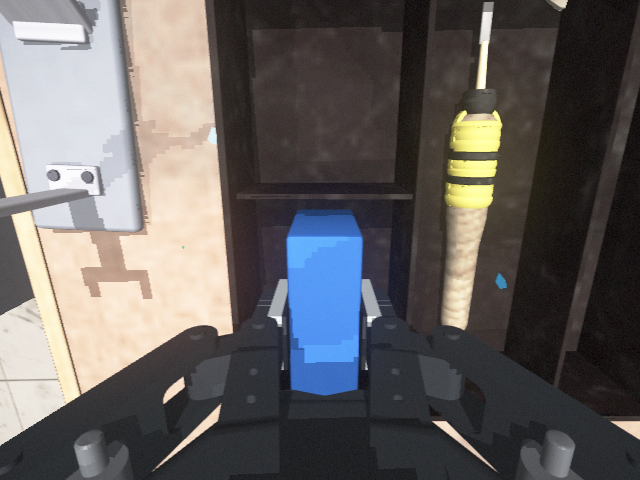

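>>> {"name": "step_arm", "arguments": {"targets": "0 -1 3 0 0 0; 0 -1 5 0 0 0; 0 -1 6 0 0 0; 0 -1 6 0 0 0"}}

```text
time_s: 16.32
eef_pos: [0.5422, 0.0252, 0.0248]
eef_rot: [-0.0, 0.715, 0.699, -0.0]
wrist_force: [-1.8, 0.7, 2.0]
opening: 0.32
```

>>> {"name": "step_arm", "arguments": {"targets": "0 0 0 0 0 0; 0 0 0 0 0 0; 0 0 0 0 0 0; 0 0 0 0 0 0", "grip": 42}}

```text
time_s: 16.82
eef_pos: [0.5421, 0.0252, 0.0246]
eef_rot: [-0.0, 0.715, 0.699, -0.0]
wrist_force: [0.0, 0.2, -0.0]
opening: 0.42
```

>>> {"name": "step_arm", "arguments": {"targets": "0 0 -4 0 0 0; 0 0 -12 0 0 0; 0 0 -30 0 0 0; 0 0 -55 0 0 0; 0 0 -85 0 0 0; 0 0 -115 0 0 0; 0 0 -140 0 0 0; 0 0 -160 0 0 0"}}

```text
time_s: 17.82
eef_pos: [0.5427, 0.0251, 0.1875]
eef_rot: [0.001, 0.715, 0.699, 0.001]
wrist_force: [0.2, 0.2, -0.3]
opening: 0.42
```

```bash
python3 - <<'E'
from h import *
w=cam("wrist"); cv2.imwrite("pics/w12.png",w.im)
b=(.6553,.2486)
for a in(0,20,45,90,-20): print(a); rows(((*b,.19),down(a)))
E
```

```text
0
now [0.5442 0.0249 0.1901] q [-0.172  0.15   1.729  0.     1.256 -0.15 ] t 17.88 F [ 2.  -0.2  3.2] op 0.419
[226.1 106.1   0.6] [ 0.006  0.001 -0.022] dist 250 ang 1 rows>= 4.0
20
now [0.5442 0.0249 0.1901] q [-0.172  0.15   1.729  0.     1.256 -0.15 ] t 17.88 F [ 2.  -0.2  3.2] op 0.419
[226.1 106.1   0.6] [ 0.006  0.002 -0.371] dist 250 ang 21 rows>= 4.0
45
now [0.5442 0.0249 0.1901] q [-0.172  0.15   1.729  0.     1.256 -0.15 ] t 17.88 F [ 2.  -0.2  3.2] op 0.419
[226.1 106.1   0.6] [ 0.006  0.003 -0.808] dist 250 ang 46 rows>= 4.3
90
now [0.5442 0.0249 0.1901] q [-0.172  0.15   1.729  0.     1.256 -0.15 ] t 17.88 F [ 2.  -0.2  3.2] op 0.419
[226.1 106.1   0.6] [ 0.004  0.006 -1.593] dist 250 ang 91 rows>= 8.5
-20
now [0.5442 0.0249 0.1901] q [-0.172  0.15   1.729  0.     1.256 -0.15 ] t 17.88 F [ 2.  -0.2  3.2] op 0.419
[226.1 106.1   0.6] [ 0.006 -0.     0.327] dist 250 ang 19 rows>= 4.0
```

View pics/w12.png

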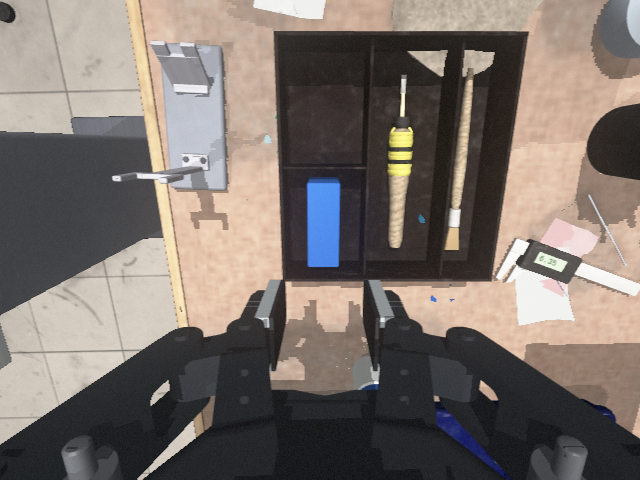

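>>> {"name": "step_arm", "arguments": {"targets": "15 7 0 0 0 -0.17; 42 19 0 0 0.001 -0.35; 72 33 0 0.001 0.002 -0.53; 104 48 0 0.002 0.003 -0.71; 136 63 0 0.002 0.004 -0.89; 165 77 0 0.003 0.005 -1.07; 190 89 0 0.004 0.006 -1.25; 210 98 0 0.004 0.006 -1.42", "grip": 100}}

```text
time_s: 18.88
eef_pos: [0.6452, 0.2341, 0.1851]
eef_rot: [-0.003, 0.083, 0.997, 0.001]
wrist_force: [0.2, -0.7, 0.2]
opening: 1.001
```

>>> {"name": "step_arm", "arguments": {"targets": "-4 15 10 0 0 -0.15; -5 15 20 0 0 -0.15; -5 15 30 0 0 -0.15; -5 15 30 0 0 -0.15; -5 15 30 0 0 -0.15"}}

```text
time_s: 19.5
eef_pos: [0.6523, 0.2463, 0.1549]
eef_rot: [-0.003, 0.012, 1.0, 0.001]
wrist_force: [1.0, -0.0, -0.0]
opening: 0.999
```

```bash
python3 - <<'E'
from h import *
w=cam("wrist"); cv2.imwrite("pics/w13.png",w.im)
b=(.6553,.2486)
rows(((*b,.16),down(89)),((*b,.042),down(89)))
print(w.proj((*b,.088)), [w.proj((b[0]+dx,b[1]+dy,.088)).round(1) for dx,dy in((.03,0),(-.03,0),(0,.03),(0,-.03))])
E
```

```text
now [0.6524 0.2465 0.1553] q [ 0.19   0.516  1.326  0.003  1.305 -1.357] t 19.55 F [-0.1  0.   0.9] op 0.999
[-2.8  2.2 -4.8] [ 0.002 -0.006 -0.007] dist 6 ang 1 rows>= 0.1
[ -3.5   1.9 113.2] [ 0.002 -0.006 -0.007] dist 113 ang 1 rows>= 1.8
[327.35524213 257.57856983] [array([328.3, 298.8]), array([326.3, 213.2]), array([372.5, 256.5]), array([282.2, 258.7])]
```

View pics/w13.png

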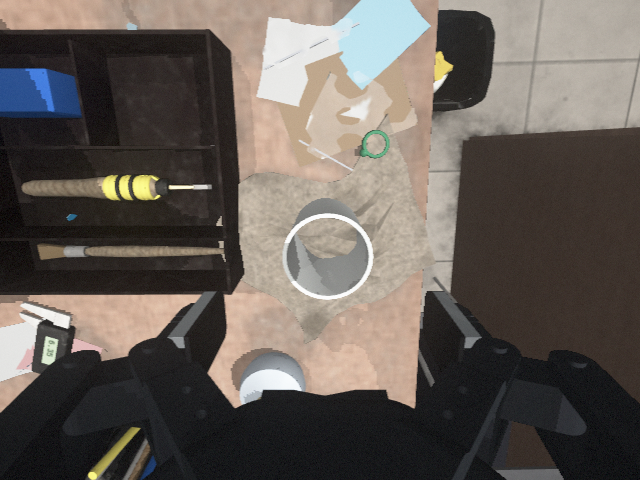

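>>> {"name": "step_arm", "arguments": {"targets": "-3 2 15 0.002 -0.006 -0.007; -3 2 40 0.002 -0.006 -0.007; -3 2 65 0.002 -0.006 -0.007; -3 2 88 0.002 -0.006 -0.007; -3 2 103 0.002 -0.006 -0.007; -3 2 111 0.002 -0.006 -0.007; -3 2 113 0.002 -0.006 -0.007; -3 2 113 0.002 -0.006 -0.007"}}

```text
time_s: 20.55
eef_pos: [0.6551, 0.2492, 0.0424]
eef_rot: [0.0, 0.008, 1.0, 0.0]
wrist_force: [0.5, 0.7, 0.2]
opening: 0.999
```

```bash
python3 - <<'E'
from h import *
w=cam("wrist"); cv2.imwrite("pics/w14.png",w.im)
b=(.6553,.2486)
rows(((*b,.042),down(89)))
E
```

```text
now [0.6551 0.2492 0.0426] q [ 0.195  0.649  1.373  0.     1.119 -1.36 ] t 20.6 F [ 0.2 -0.4 -1.2] op 0.997
[-0.2 -0.6  0.6] [0.    0.001 0.001] dist 1 ang 0 rows>= 0.0
```

View pics/w14.png

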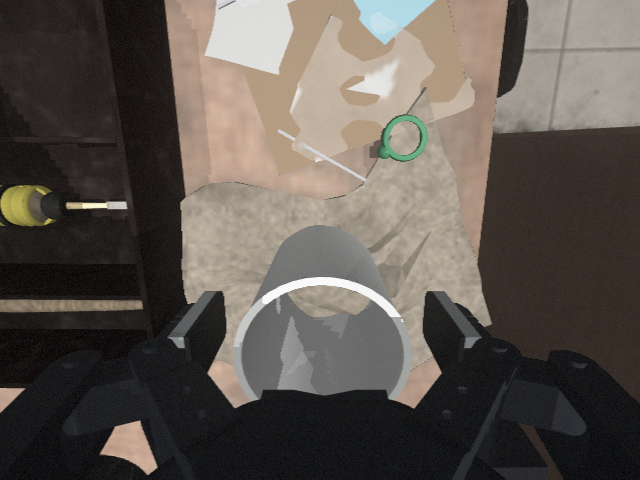

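Beaker sits centred between the jaws (rim 238–410 px against pads 225–425). Close and lift.

>>> {"name": "step_arm", "arguments": {"targets": "0 0 0 0 0 0; 0 0 0 0 0 0; 0 0 0 0 0 0; 0 0 0 0 0 0; 0 0 0 0 0 0; 0 0 0 0 0 0", "grip": 0}}

```text
time_s: 21.35
eef_pos: [0.6553, 0.2491, 0.0427]
eef_rot: [0.001, 0.008, 1.0, 0.0]
wrist_force: [-0.6, -0.7, 5.6]
opening: 0.689
```

>>> {"name": "step_arm", "arguments": {"targets": "0 0 -5 0 0 0; 0 0 -15 0 0 0; 0 0 -35 0 0 0; 0 0 -60 0 0 0; 0 0 -85 0 0 0; 0 0 -105 0 0 0; 0 0 -110 0 0 0; 0 0 -110 0 0 0"}}

```text
time_s: 22.35
eef_pos: [0.6544, 0.2491, 0.1517]
eef_rot: [-0.0, 0.008, 1.0, 0.0]
wrist_force: [0.4, -0.3, -1.3]
opening: 0.692
```

```bash
python3 - <<'E'
from h import *
w=cam("wrist"); cv2.imwrite("pics/w15.png",w.im)
s=cam("scene"); crop(s.im,220,80,200,170,4,"pics/s15.png")
rows((trayp(.049,.0563,.15),down(88.85)),(trayp(.049,.0563,.046),down(88.85)))
E
```

```text
now [0.6538 0.2489 0.1503] q [ 0.194  0.524  1.325  0.     1.295 -1.36 ] t 22.45 F [ 0.5 -0.8 -0.4] op 0.692
[ 107.1 -127.     0.6] [-0.    -0.003  0.004] dist 166 ang 0 rows>= 2.7
[ 106.8 -127.   104.6] [-0.    -0.003  0.004] dist 196 ang 0 rows>= 3.1
```

View pics/w15.png

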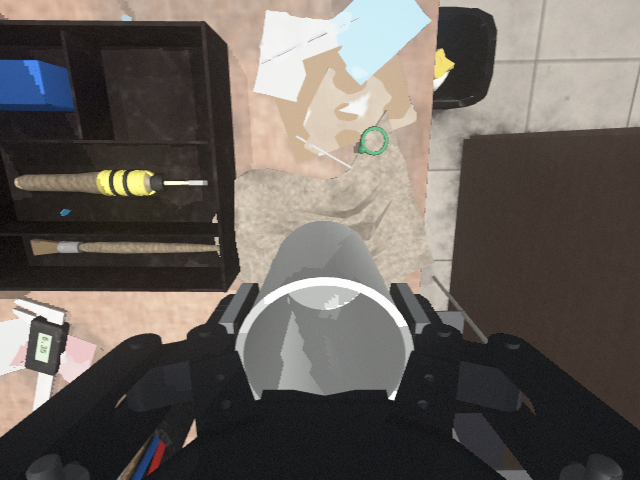

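View pics/s15.png

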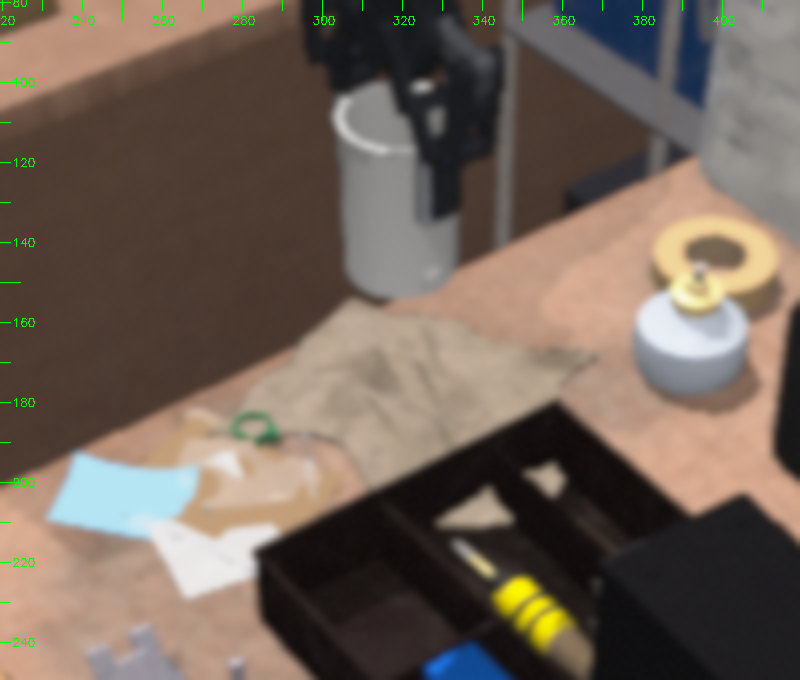

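>>> {"name": "step_arm", "arguments": {"targets": "10 -12 0 0 0 0; 33 -39 0 0 0 0; 60 -71 0 0 0 0; 84 -100 0 0 0 0; 100 -119 0 0 -0.003 0.004; 107 -127 0 0 -0.003 0.004; 107 -127 0 0 -0.003 0.004; 107 -127 0 0 -0.003 0.004"}}

```text
time_s: 23.45
eef_pos: [0.546, 0.1243, 0.1516]
eef_rot: [0.001, 0.01, 1.0, 0.0]
wrist_force: [0.4, 0.1, 0.3]
opening: 0.686
```

```bash
python3 - <<'E'
from h import *
w=cam("wrist"); cv2.imwrite("pics/w16.png",w.im)
s=cam("scene"); crop(s.im,220,100,200,170,4,"pics/s16.png")
rows((trayp(.049,.0563,.15),down(88.85)),(trayp(.049,.0563,.046),down(88.85)))
E
```

```text
now [0.546  0.1244 0.1516] q [ 0.012  0.231  1.719  0.     1.19  -1.539] t 23.55 F [-0.1 -0.2 -0.5] op 0.685
[ 1.3 -0.8  1.6] [0.    0.002 0.001] dist 2 ang 0 rows>= 0.0
[  1.5  -0.8 105.6] [0.    0.002 0.001] dist 106 ang 0 rows>= 1.7
```

View pics/w16.png

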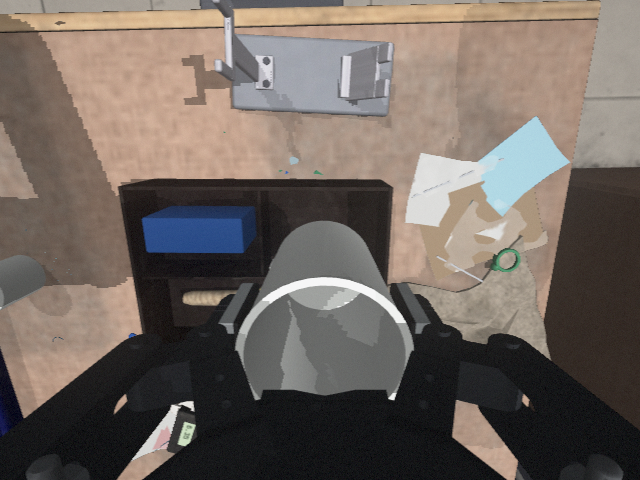

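View pics/s16.png

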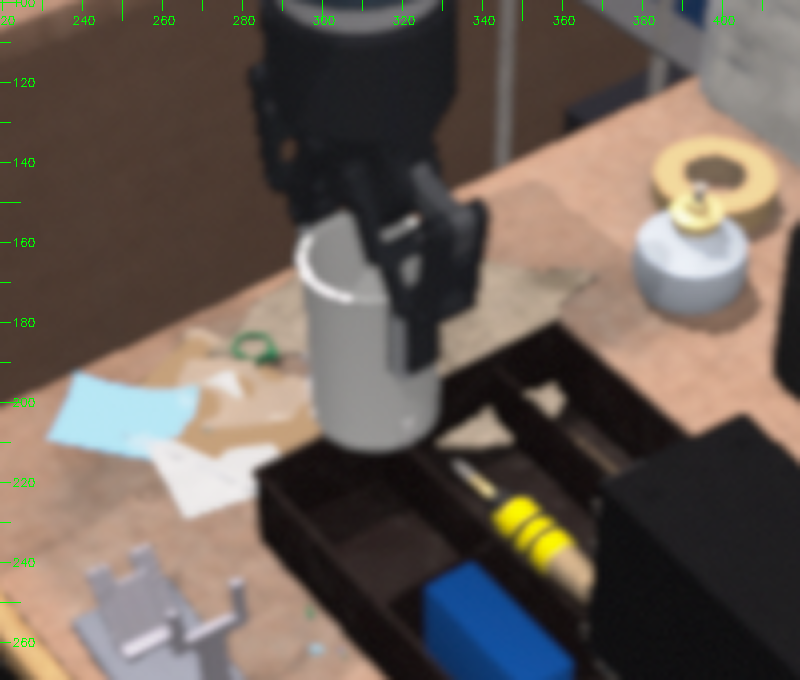

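>>> {"name": "step_arm", "arguments": {"targets": "1 -1 15 0 0 0; 1 -1 35 0 0 0; 1 -1 52 0 0 0; 1 -1 64 0 0 0; 1 -1 74 0 0 0; 1 -1 82 0 0 0; 1 -1 86 0 0 0; 1 -1 86 0 0 0"}}

```text
time_s: 24.55
eef_pos: [0.5447, 0.1228, 0.0656]
eef_rot: [0.001, 0.01, 1.0, -0.0]
wrist_force: [-0.3, -0.1, -0.1]
opening: 0.694
```

```bash
python3 - <<'E'
from h import *
w=cam("wrist"); cv2.imwrite("pics/w17.png",w.im)
s=cam("scene"); crop(s.im,220,120,160,140,5,"pics/s17.png")
rows((trayp(.049,.0563,.046),down(88.85)))
E
```

```text
now [0.545  0.1228 0.0661] q [ 0.009  0.349  1.768 -0.     1.022 -1.541] t 24.65 F [-0.1  0.6 -0.5] op 0.685
[ 0.4  0.8 20.1] [ 0.     0.003 -0.   ] dist 20 ang 0 rows>= 0.3
```

View pics/w17.png

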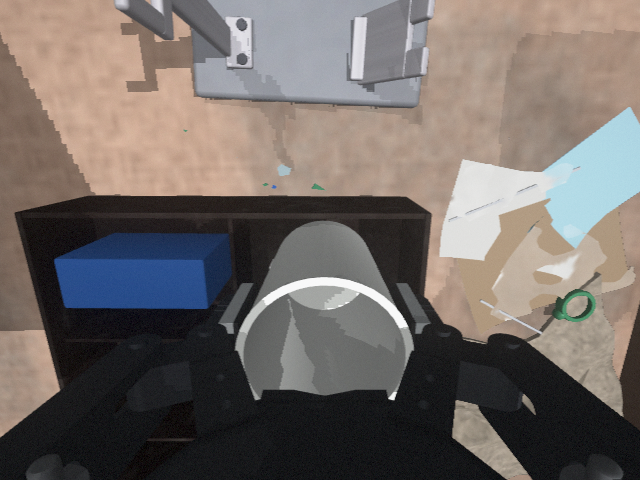

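View pics/s17.png

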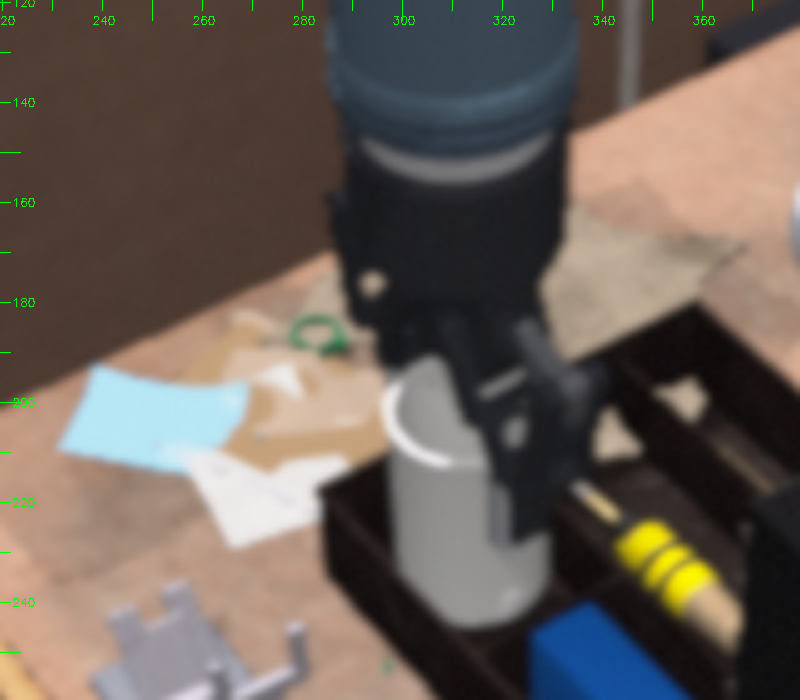

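>>> {"name": "step_arm", "arguments": {"targets": "0 1 6 0 0 0; 0 1 12 0 0 0; 0 1 16 0 0 0; 0 1 19 0 0 0; 0 1 20 0 0 0; 0 1 20 0 0 0"}}

```text
time_s: 25.4
eef_pos: [0.5449, 0.1238, 0.0458]
eef_rot: [0.001, 0.01, 1.0, 0.0]
wrist_force: [0.9, -0.5, -0.7]
opening: 0.685
```

>>> {"name": "step_arm", "arguments": {"targets": "0 0 0 0 0 0; 0 0 0 0 0 0; 0 0 0 0 0 0; 0 0 0 0 0 0", "grip": 78}}

```text
time_s: 25.9
eef_pos: [0.5447, 0.1238, 0.0457]
eef_rot: [0.001, 0.01, 1.0, -0.0]
wrist_force: [0.4, -0.3, -0.1]
opening: 0.783
```

>>> {"name": "step_arm", "arguments": {"targets": "0 0 -3 0 0 0; 0 0 -8 0 0 0; 0 0 -18 0 0 0; 0 0 -35 0 0 0; 0 0 -60 0 0 0; 0 0 -90 0 0 0; 0 0 -120 0 0 0; 0 0 -150 0 0 0"}}

```text
time_s: 26.9
eef_pos: [0.5445, 0.1239, 0.1981]
eef_rot: [0.002, 0.01, 1.0, 0.0]
wrist_force: [0.2, 0.1, 0.2]
opening: 0.781
```

```bash
python3 - <<'E'
from h import *
w=cam("wrist"); cv2.imwrite("pics/w18.png",w.im)
s=cam("scene"); crop(s.im,220,120,160,140,5,"pics/s18.png")
rows(((.35,.35,.3),down(88)))
E
```

```text
now [0.547  0.1239 0.201 ] q [ 0.011  0.171  1.682 -0.     1.278 -1.539] t 27.0 F [-0.5  1.4  0.2] op 0.782
[ 200.4  222.1 -101.1] [0.    0.011 0.015] dist 316 ang 1 rows>= 5.1
```

View pics/w18.png

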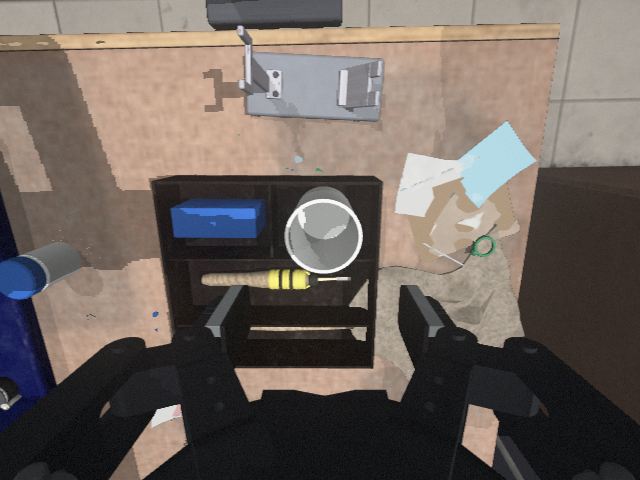

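View pics/s18.png

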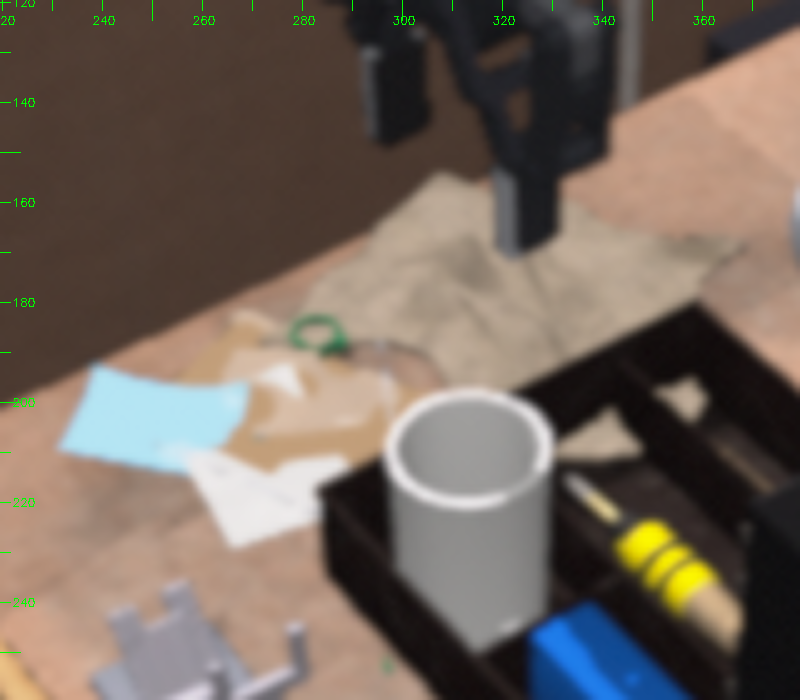

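>>> {"name": "step_arm", "arguments": {"targets": "10 12 -15 0 0 0; 45 50 -40 0 0 0; 80 90 -60 0 0 0; 115 130 -75 0 0 0; 150 165 -88 0 0 0; 180 200 -98 0 0 0; 200 222 -101 0 0 0; 200 222 -101 0 0 0"}}

```text
time_s: 28.0
eef_pos: [0.3463, 0.3512, 0.2963]
eef_rot: [0.001, 0.008, 1.0, -0.0]
wrist_force: [1.1, 0.2, -0.2]
opening: 0.781
```

```bash
python3 - <<'E'
from h import *
t=cam("top"); crop(t.im,160,150,220,190,3.6,"pics/top9.png"); cv2.imwrite("pics/top9f.png",t.im)
rows()
E
```

```text
now [0.3473 0.3503 0.296 ] q [ 5.490e-01 -5.700e-02  1.726e+00 -1.000e-03  1.471e+00 -1.004e+00] t 28.05 F [ 0.4 -0.7 -0. ] op 0.782
```

View pics/top9.png

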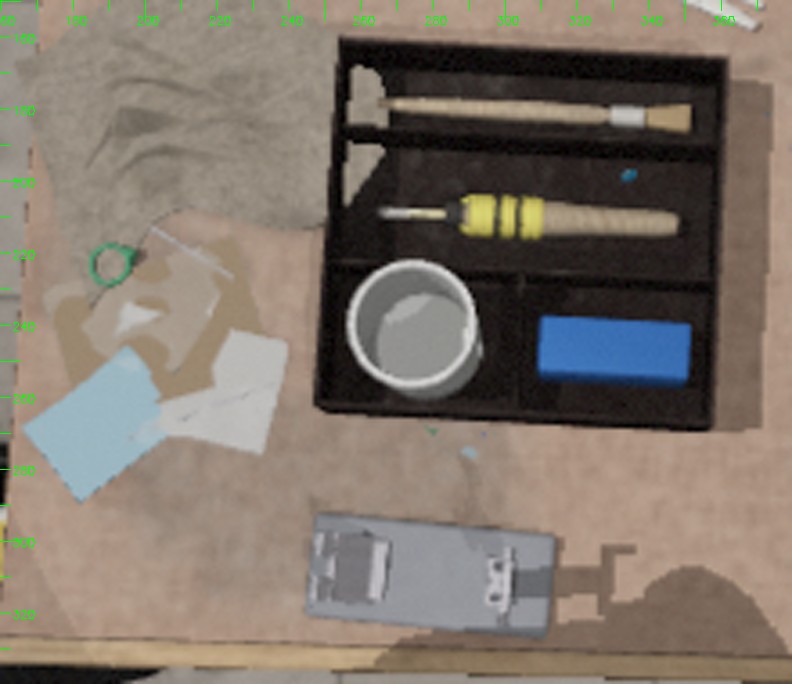

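View pics/top9f.png

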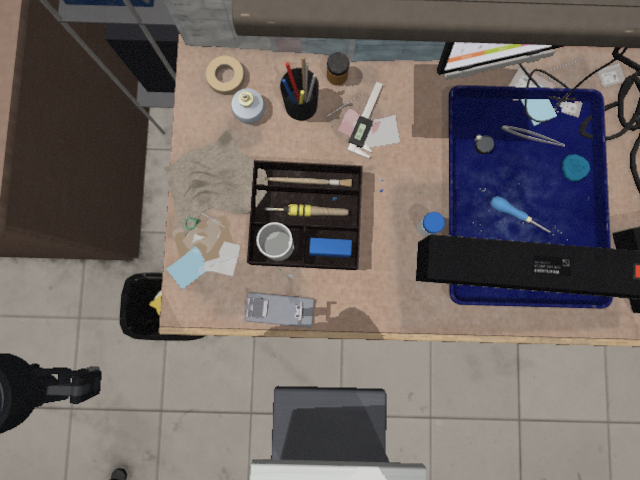

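```bash
python3 -c "
from bench import ticket
print(ticket.hand_in())"
```

```text
the job is handed in; nothing more can be done
None
```

The tray is packed as asked and the job was handed in at about 28 s of the 72 s allowed. The hand-in gave no verdict.

- **Pen:** gripped at the slope of the rest, lifted out along its own z, levelled, and laid flat in the wide middle lane.
- **Wax block:** turned a quarter turn and stood on its long edge in the right-hand short cell.
- **Beaker:** placed last, upright in the left-hand short cell.

After the last move the arm was clear of everything. The final top picture showed all three items in place. The tray corners and the talc jar (433, 222) were at the same pixels as at the start, and the brush had not moved. The largest wrist force at any reading after a move was about 6 N. No check failed; camera-measured and expected positions agreed within about 4 mm.

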